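# Show the helper which mug to mend and where its handle is

### The job

One of the four mugs has lost its handle: show the helper, by pointing and without touching anything, which mug it is and which clear tub it should go into to be mended. Point with the fingertips at that mug from a few centimetres above the middle of its mouth and stay there for two seconds, then point in the same way, for two seconds or more, at the tub that holds the broken-off handle, and finish there, still pointing at it. Do not point at any other mug or tub on the way: pass well above them.

Things in the scene. Friction and masses are not known exactly. Their poses are not given: they have to be found in the camera images.
- mug_broken: the mug whose handle has broken off: white china, 80 mm across, 95 mm high, printed dots like the others, but only two 7 mm stumps on its side (along the body's +y) where the handle was. Upright, open mouth up; origin at the centre of its underside, z up, so the middle of the mouth is 95 mm above the origin
- mug_a: white china mug, 80 mm across, 95 mm high, with its handle on (handle reaches 73 mm from the mug's axis, along the body's +y); a few small printed dots. Standing upright, open mouth up; origin at the centre of its underside, z up
- mug_b: white china mug, 80 mm across, 95 mm high, with its handle on (handle reaches 73 mm from the mug's axis, along the body's +y); a few small printed dots. Standing upright, open mouth up; origin at the centre of its underside, z up
- mug_c: white china mug, 80 mm across, 95 mm high, with its handle on (handle reaches 73 mm from the mug's axis, along the body's +y); a few small printed dots. Standing upright, open mouth up; origin at the centre of its underside, z up
- tub_handle: clear plastic food tub without a lid, 120 x 120 mm (130 mm over the rim lip), 60 mm high, wall and floor 3 mm; origin at the centre of its underside, z up. It holds the broken-off mug handle and nothing else; the middle of its mouth is 60 mm above the origin
- tub_scraper: clear plastic food tub without a lid, 120 x 120 mm (130 mm over the rim lip), 60 mm high, wall and floor 3 mm; origin at the centre of its underside, z up. It holds a flat scraper
- tub_pots: clear plastic food tub without a lid, 120 x 120 mm (130 mm over the rim lip), 60 mm high, wall and floor 3 mm; origin at the centre of its underside, z up. It holds two small colour pots
- handle_piece: the broken-off handle: a C-shaped white china piece about 60 x 38 mm, 11 mm thick, lying flat in its tub; origin at the middle of the C, on its underside
- scraper: grey plastic scraper with a black grip, 75 x 50 x 8 mm, lying in a tub; origin under its centre
- pot_a: small colour pot with a white cap, 34 mm across, 36 mm high, in a tub; origin under its centre
- pot_b: the second colour pot, the same
- sprayer: slim clear bottle with a white cap, 30 mm across, 110 mm high, upright on the table left of the work; origin under its centre
- phone: phone lying on the table to the right of the work, 72 x 148 x 8 mm; origin under its centre
- brush: brush with a wooden handle, 170 mm long, lying on the table left of the work; origin under its middle
Not all that is in view belongs to the job. Leave any red look-alike of the mug_broken alone. Leave any blue look-alike of the handle_piece alone.

How it is judged:
By the outcome, as a careful person would: the job done as asked, in the order asked, and still so for the second after the job is handed in, with the robot touching nothing.
It also fails if it takes over 42 s, if anything falls off the work surface, if the arm or the gripper's body presses on something with over 40 N, if the wrist force passes 120 N, or if a joint passes its speed limit or range.

### The arm

A 7-joint arm with a two-finger parallel gripper is mounted at the origin on the work surface. World frame = base frame: x ahead of the robot, y to its left, z up, the work surface at z = 0. Lengths are in m, angles in rad, forces in N, time in s.
With the tool pointing down it reaches from about 0.4 to 0.925 m from the base axis. Payload 5.6 kg.
Tool frame: the origin (TCP) lies at the very end of the fingers, on their centre line; the grasp point (between the pads) lies 19 mm behind it; z points along the fingers, y is the line along which they close (so a half turn about z gives the same grasp; the last joint's range is limited). The gripper opens to 85 mm and grips with 20 to 120 N. Pads are 22 mm wide; open, the fingers measure 114 mm over their backs; the gripper's body (76 mm by 85 mm) begins 54 mm behind the grasp point. The pads swing forward as they close: fully open they stand 13 mm farther back than shut.
Start: joints at [1.189, 0.468, -0.012, 1.603, 0.006, 1.071, -0.056], TCP at [0.216, -0.613, 0.208] pointing down, gripper open.
Joint ranges: [-2.53, 2.53], [-0.31, 2.02], [-1.57, 1.55], [0.28, 2.44], [-1.29, 4.43], [0.15, 1.84], [-2.92, 2.92]. Speed limits (rad/s): [2.57, 2.57, 3.14, 3.14, 3.14, 3.14, 3.14].

### API

Orientations are given as a 3x3 rotation matrix whose columns are the frame's x, y, z axes.
In Python, from rig import * gives the robot as it stands. The module is installed in compiled form; this text tells all that it offers.
- The arm moves only by the tool play_rows, never from a script. Its argument "series" is text: rows parted by semicolons, each of 4 numbers parted by spaces: the shift along the tool's x, y, z normalised to -1 to 1, where 1 is 30 cm, then the turn about the tool's z normalised to -1 to 1, where 1 is pi rad. A call has 1 to 5 rows; each row shifts and turns the commanded pose from where the row before left it, along the tool's axes as they then stand; what a row does not reach is not made up. A row lasts 1/10 s, in which the tool goes at most 50 mm and 8.59 degrees, less where a joint would pass 70% of its speed; a pose out of reach is approached as far as the arm can. A call with a number of a shift or a turn outside -1 to 1 is refused whole. A call with a gripper value outside its range is refused whole. "gripper" is the finger opening in mm, from 0 to 85.4, set as the call begins (left out, the last holds). The fingers move at their own pace and stop on an object; "newtons" is the grip in N (left out, the last holds). Time passes only in rows, so rows that do not move let the fingers close. It gives the time, the measured TCP pose, the force, the opening and the grip force at its end, in the units of the state.
- get_state(): the state, without advancing time (a new reading comes with each control period).
- read_camera(name): name is "side" or "top"; returns the picture (384x512x3 uint8, red, green, blue); there is no depth.
- camera_model(name): a dict with "intrinsics" (3x3 intrinsics, pixels), "rvec" (rotation vector, rad) and "tvec" (3), from world to camera coordinates, as OpenCV has them. Camera axes: x right, y down, z forward; pixel columns grow to the right and rows downward; lengths in m; the calibration is good to about 2 mm. A picture is of the moment at which its call begins. camera_model takes no time and is no camera call.
- job_done(): hands the job in; it is judged then, once.
The state is a dict: "t": time; "joint_pos": joint angles; "joint_vel": joint speeds; "joint_torque": joint torques, N m; "eef_pos": TCP position; "ee_rot": TCP orientation; "wrist_force": force on the tool from outside, world axes, zero at the start; "wrist_torque": the same for the moment, N m; "opening": finger opening in m; "finger_force": force on a finger pad.
Only numpy, scipy, OpenCV 4.12 (cv2) and the standard library are available. Lean on these libraries where they do the work, as an engineer would, in place of code of your own. Each camera call takes 0.05 s, during which the arm holds its last target. There are 200 camera calls.

## Working session

There is one attempt and no reset: what is moved stays moved. The work goes in short steps, Python scripts to look and compute and a tool call to move; the robot and the scene stay as the last step left them, time stands still between calls to the robot, and variables do not carry over. Pictures are saved under pics/ and viewed, at most 10 in all, crops included, and the job is handed in when it is done.

Besides the shell and the picture viewer there is one more tool, called after ">>>" as a command line: name --argument value ..., lists and objects as JSON in quotes. play_rows: Moves the arm, as the interface text tells. Scaled input: -1 to 1 covers 30 cm each way for a shift and pi rad each way for a turn. Its arguments: {"type":"object","properties":{"series":{"type":"string"},"gripper":{"type":"number"},"newtons":{"type":"number"}},"required":["series"]}

```bash
mkdir -p pics
cat > h.py <<'E'
from rig import *
import numpy as np, cv2
def ray(cam,u,v,z):
    m=camera_model(cam);R,_=cv2.Rodrigues(np.array(m["rvec"],float));t=np.array(m["tvec"],float).ravel()
    d=R.T@np.linalg.inv(np.array(m["intrinsics"]))@np.array([u,v,1.]);c=-R.T@t
    return c+d*(z-c[2])/d[2]
def save(cam,n,box=None,s=1.5):
    im=read_camera(cam)
    if box: x0,y0,x1,y1=box; im=im[y0:y1,x0:x1]
    im=cv2.resize(im,None,fx=s,fy=s,interpolation=cv2.INTER_CUBIC)
    cv2.imwrite(f"pics/{n}.png",im[:,:,::-1])
E
python3 - <<'E'
from h import *
save("top","top1");save("side","side1")
s=get_state();print(s["t"],s["eef_pos"],s["ee_rot"],s["opening"])
E
```

```text
0.1 [ 0.2157474  -0.61255578  0.20723632] [[ 9.43193113e-01  3.32244313e-01 -6.84493924e-04]
 [ 3.32244983e-01 -9.43191957e-01  1.48467170e-03]
 [-1.52335436e-04 -1.62775179e-03 -9.99998664e-01]] 0.08531744264684991
```

View pics/top1.png

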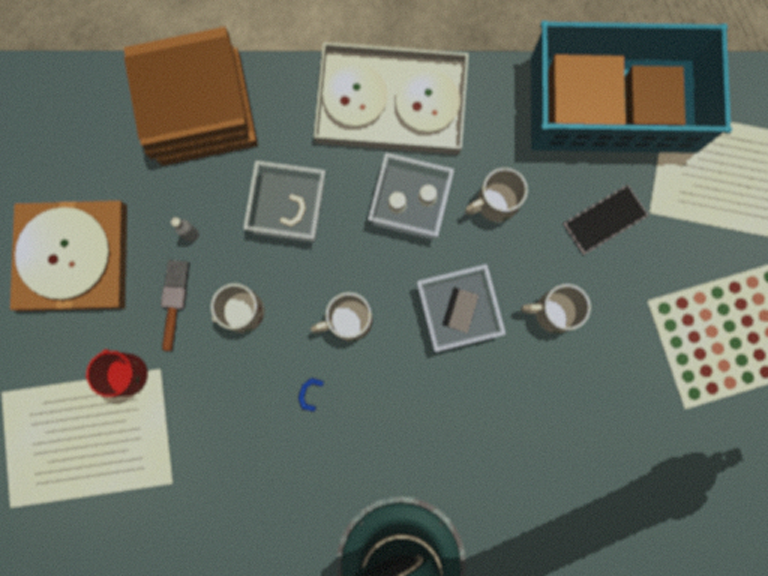

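View pics/side1.png

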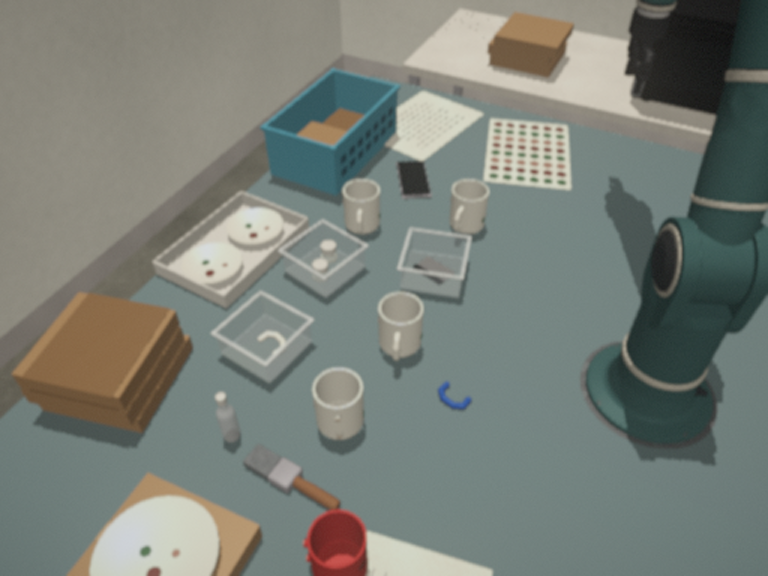

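Candidates (top, 1.5x pixels) are mugs at (236,309), (347,318), (565,310) and (502,192). Only (236,309) shows no handle; the red one at (117,374) is a decoy. For the tubs, (285,201) holds a white C, (411,196) holds two pots and (460,308) holds the scraper. I'll confirm in a crop.

Run:
```python
from h import *
a=read_camera("top")[95:235,130:260];b=read_camera("side")[185:300,135:290]
a=cv2.resize(a,(480,517),interpolation=2);a=cv2.resize(a,(390,420));b=cv2.resize(b,(405,300),interpolation=2)
o=np.zeros((420,795,3),np.uint8);o[:,:390]=a;o[:300,390:]=b
cv2.imwrite("pics/crop.png",o[:,:,::-1])
```

```text
(no output)
```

View pics/crop.png

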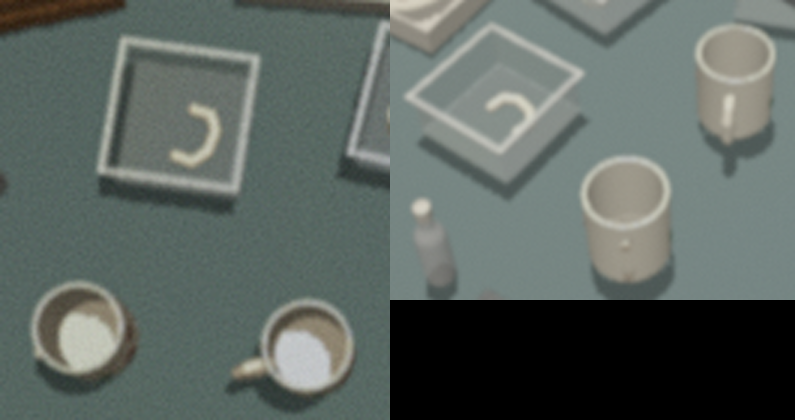

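The crop confirms it. The mug at top (156,204) has only two stumps and no handle, and the tub at top (190,133.5) holds just the white C. Next I cast rays.

Run:
```python
from h import *
print("mug",ray("top",156.3,204.3,.095),ray("side",225.3,260.4,.095))
print("tub",ray("top",189.8,133.5,.06),ray("side",176,218,.06))
for n,u,v,z in [("a",348,323-8,.095),("b",567,308,.095),("c",504,188,.095),("scr",460,308,.06),("pots",411,196,.06),("bluebin",635,75,.1)]: print(n,ray("top",u/1.5,v/1.5,z).round(3))
```

```text
mug [0.45091456 0.29361446 0.095     ] [0.44827812 0.30118713 0.095     ]
tub [0.65142197 0.21474513 0.06      ] [0.64973017 0.21709275 0.06      ]
a [0.437 0.094 0.095]
b [ 0.45  -0.289  0.095]
c [ 0.666 -0.182  0.095]
scr [ 0.453 -0.105  0.06 ]
pots [ 0.66  -0.017  0.06 ]
bluebin [ 0.876 -0.423  0.1  ]
```

>>> play_rows --series "0 0 -0.16 0; 0 0 -0.16 0; 0 0 -0.16 0; 0 0 -0.16 0; 0.12 -0.09 0 0" --gripper 0

```text
t: 0.7
eef_pos: [0.2372, -0.5819, 0.4074]
ee_rot: [[0.946, 0.323, 0.002], [0.323, -0.946, -0.014], [-0.002, 0.014, -1.0]]
wrist_force: [0.0, -0.8, 0.6]
opening: 0.0123
finger_force: 0.0
```

>>> play_rows --series "0.12 -0.09 0 0; 0.12 -0.09 0 0; 0.12 -0.09 0 0; 0.12 -0.09 0 0; 0.12 -0.09 0 0"

```text
t: 1.2
eef_pos: [0.3665, -0.3867, 0.4001]
ee_rot: [[0.943, 0.332, -0.0], [0.332, -0.943, -0.0], [-0.0, 0.0, -1.0]]
wrist_force: [1.0, 0.2, 0.5]
opening: -0.0001
finger_force: 0.0
```

>>> play_rows --series "0.12 -0.09 0 0; 0.12 -0.09 0 0; 0.12 -0.09 0 0; 0.12 -0.09 0 0; 0.12 -0.09 0 0"

```text
t: 1.7
eef_pos: [0.4914, -0.1997, 0.4002]
ee_rot: [[0.943, 0.332, 0.0], [0.332, -0.943, -0.0], [0.0, 0.0, -1.0]]
wrist_force: [0.5, -0.4, -0.1]
opening: 0.0001
finger_force: 0.0
```

>>> play_rows --series "0.04 -0.15 0 0; 0.04 -0.15 0 0; 0.04 -0.15 0 0; 0.04 -0.15 0 0; 0.04 -0.15 0 0"

```text
t: 2.2
eef_pos: [0.472, 0.0326, 0.4001]
ee_rot: [[0.943, 0.332, 0.0], [0.332, -0.943, -0.0], [0.0, 0.001, -1.0]]
wrist_force: [1.4, -0.1, -0.5]
opening: 0.0002
finger_force: 0.0
```

>>> play_rows --series "0.04 -0.15 0 0; 0.04 -0.15 0 0; 0.04 -0.15 0 0; 0.04 -0.15 0 0; 0.04 -0.15 0 0"

```text
t: 2.7
eef_pos: [0.454, 0.2645, 0.4002]
ee_rot: [[0.943, 0.332, 0.001], [0.332, -0.943, -0.0], [0.0, 0.001, -1.0]]
wrist_force: [0.3, 0.1, 0.5]
opening: -0.0001
finger_force: 0.0
```

>>> play_rows --series "0 0 0 0; 0 0 0 0"

```text
t: 2.9
eef_pos: [0.4539, 0.2637, 0.3997]
ee_rot: [[0.942, 0.335, -0.001], [0.335, -0.942, -0.0], [-0.001, 0.0, -1.0]]
wrist_force: [-0.3, -0.7, 1.1]
opening: 0.0001
finger_force: 0.0
```

>>> play_rows --series "0.024 -0.108 0 0; 0 0 0.16 0; 0 0 0.16 0; 0 0 0.16 0; 0 0 0.16 0"

```text
t: 3.4
eef_pos: [0.4516, 0.2933, 0.2064]
ee_rot: [[0.944, 0.329, 0.001], [0.329, -0.944, -0.001], [0.001, 0.002, -1.0]]
wrist_force: [0.1, -0.9, -0.1]
opening: 0.0
finger_force: 0.0
```

>>> play_rows --series "0 0 0.12 0; 0 0 0 0"

```text
t: 3.6
eef_pos: [0.4487, 0.2913, 0.1674]
ee_rot: [[0.944, 0.33, -0.008], [0.329, -0.944, -0.006], [-0.01, 0.003, -1.0]]
wrist_force: [0.2, -0.4, 0.1]
opening: -0.0002
finger_force: 0.0
```

Run:
```python
from h import *
a=read_camera("top")[150:250,100:220];b=read_camera("side")[185:305,165:290]
a=cv2.resize(a,(396,330),interpolation=2);b=cv2.resize(b,(396,380),interpolation=2)
o=np.zeros((380,792,3),np.uint8);o[:330,:396]=a;o[:,396:]=b
cv2.imwrite("pics/c2.png",o[:,:,::-1])
```

```text
(no output)
```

View pics/c2.png

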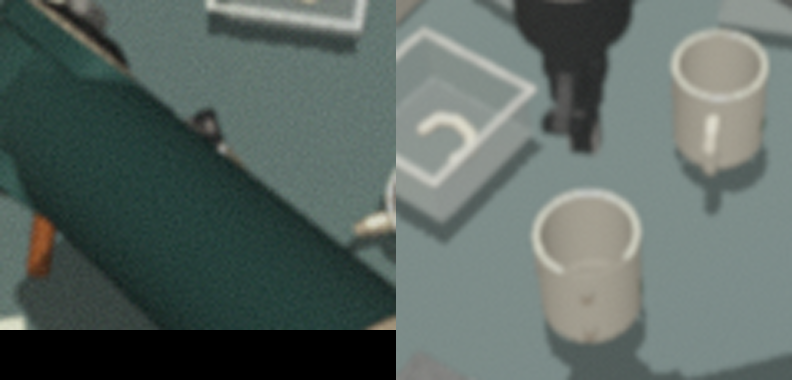

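The side view shows the fingertips at crop (580,150), about 7 cm above the mug mouth at (587,235), so they are nearly centred. I'll descend and hold.

>>> play_rows --series "0.005 -0.015 0.06 0; 0 0 0.055 0; 0 0 0 0; 0 0 0 0; 0 0 0 0"

```text
t: 4.2
eef_pos: [0.4516, 0.3012, 0.1396]
ee_rot: [[0.943, 0.332, 0.003], [0.332, -0.943, 0.001], [0.003, -0.0, -1.0]]
wrist_force: [-1.0, -0.8, -0.0]
opening: -0.0
finger_force: 0.0
```

Run:
```python
from h import *
p=read_camera("side");b=cv2.resize(p[185:305,165:290],None,fx=4,fy=4,interpolation=2)
m=camera_model("side");
e=np.array(get_state()["eef_pos"]);print(e)
for P,c in [(e,(255,0,0)),(np.array([e[0],e[1],.095]),(0,0,255))]:
    q=cv2.projectPoints(P.reshape(1,3),np.array(m["rvec"],float),np.array(m["tvec"],float),np.array(m["intrinsics"],float),None)[0].ravel()
    q=((q-[165,185])*4).astype(int);print(q);cv2.circle(b,tuple(map(int,q)),3,c,-1)
cv2.imwrite("pics/c3.png",b[:,:,::-1])
```

```text
[0.45148691 0.30109199 0.13932565]
[232 253]
[236 299]
```

View pics/c3.png

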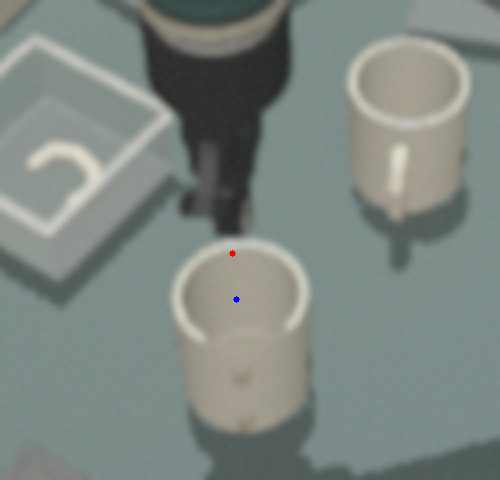

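The tip appears about 1 cm higher or farther back than its projection, but over the middle of the mouth. I'll lower it a little and hold.

>>> play_rows --series "-0.004 0.012 0.04 0; 0 0 0 0; 0 0 0 0; 0 0 0 0; 0 0 0 0"

```text
t: 4.75
eef_pos: [0.4505, 0.297, 0.1257]
ee_rot: [[0.943, 0.332, 0.0], [0.332, -0.943, 0.0], [0.0, -0.0, -1.0]]
wrist_force: [-0.1, -0.4, -1.1]
opening: -0.0
finger_force: 0.0
```

>>> play_rows --series "0 0 0 0; 0 0 0 0; 0 0 0 0; 0 0 0 0; 0 0 0 0"

```text
t: 5.25
eef_pos: [0.4505, 0.2968, 0.1255]
ee_rot: [[0.943, 0.332, 0.0], [0.332, -0.943, -0.0], [-0.0, 0.0, -1.0]]
wrist_force: [-0.2, -0.3, -0.1]
opening: -0.0
finger_force: 0.0
```

>>> play_rows --series "0 0 0 0; 0 0 0 0; 0 0 0 0; 0 0 0 0; 0 0 0 0"

```text
t: 5.75
eef_pos: [0.4505, 0.2968, 0.1255]
ee_rot: [[0.943, 0.332, -0.0], [0.332, -0.943, -0.0], [-0.0, 0.0, -1.0]]
wrist_force: [1.1, -0.2, -0.1]
opening: -0.0
finger_force: 0.0
```

>>> play_rows --series "0 0 0 0; 0 0 0 0; 0 0 0 0; 0 0 0 0; 0 0 0 0"

```text
t: 6.25
eef_pos: [0.4505, 0.2968, 0.1255]
ee_rot: [[0.943, 0.332, -0.0], [0.332, -0.943, -0.0], [-0.0, 0.0, -1.0]]
wrist_force: [-0.1, -0.2, 0.3]
opening: -0.0003
finger_force: 0.0
```

>>> play_rows --series "0 0 0 0; 0 0 0 0; 0 0 0 0; 0 0 0 0; 0 0 0 0"

```text
t: 6.75
eef_pos: [0.4505, 0.2968, 0.1255]
ee_rot: [[0.943, 0.332, -0.0], [0.332, -0.943, -0.0], [-0.0, -0.0, -1.0]]
wrist_force: [-0.4, 0.2, 0.1]
opening: 0.0
finger_force: 0.0
```

>>> play_rows --series "0 0 0 0; 0 0 0 0; 0 0 0 0; 0 0 0 0; 0 0 0 0"

```text
t: 7.25
eef_pos: [0.4505, 0.2968, 0.1255]
ee_rot: [[0.943, 0.332, -0.0], [0.332, -0.943, -0.0], [-0.0, 0.0, -1.0]]
wrist_force: [-0.0, 0.8, 0.1]
opening: -0.0001
finger_force: 0.0
```

Run:
```python
from h import *
save("side","c4",(165,185,290,305),4)
```

```text
(no output)
```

View pics/c4.png

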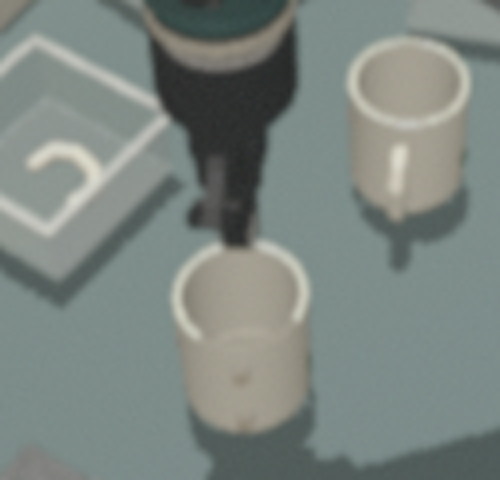

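The fingertips are now at (238,247) over the mouth, just in front of the far rim, and well centred at column 240. They held for more than 2.5 s. Next I'll lift, go to the tub and descend.

>>> play_rows --series "0 0 -0.15 0; 0 0 -0.15 0; 0 0 -0.15 0; 0 0 -0.15 0; 0 0 0 0"

```text
t: 7.8
eef_pos: [0.4528, 0.2994, 0.312]
ee_rot: [[0.943, 0.332, 0.01], [0.332, -0.943, 0.005], [0.011, -0.002, -1.0]]
wrist_force: [-0.3, -0.2, -0.8]
opening: 0.0004
finger_force: 0.0
```

>>> play_rows --series "0.108 0.095 0 0; 0.108 0.095 0 0; 0.108 0.095 0 0; 0.108 0.095 0 0; 0.108 0.095 0 0"

```text
t: 8.3
eef_pos: [0.6519, 0.2152, 0.3046]
ee_rot: [[0.943, 0.332, -0.001], [0.332, -0.943, -0.001], [-0.001, 0.0, -1.0]]
wrist_force: [0.3, 0.4, 0.4]
opening: -0.0001
finger_force: 0.0
```

>>> play_rows --series "0 0 0 0; 0 0 0.14 0; 0 0 0.14 0; 0 0 0.14 0; 0 0 0.14 0"

```text
t: 8.8
eef_pos: [0.6498, 0.2163, 0.1353]
ee_rot: [[0.943, 0.333, -0.001], [0.333, -0.943, -0.0], [-0.001, -0.0, -1.0]]
wrist_force: [0.7, -0.5, -0.1]
opening: -0.0001
finger_force: 0.0
```

>>> play_rows --series "0 0 0 0; 0 0 0 0; 0 0 0 0"

```text
t: 9.1
eef_pos: [0.652, 0.2174, 0.1403]
ee_rot: [[0.943, 0.332, 0.004], [0.332, -0.943, 0.002], [0.004, -0.0, -1.0]]
wrist_force: [-0.0, 0.5, 0.3]
opening: -0.0002
finger_force: 0.0
```

Down another 48 mm to z ≈ 0.092, about 3 cm above the rim, then hold.

>>> play_rows --series "0 0 0.08 0; 0 0 0.08 0; 0 0 0 0; 0 0 0 0; 0 0 0 0"

```text
t: 9.6
eef_pos: [0.6521, 0.2171, 0.0923]
ee_rot: [[0.943, 0.332, 0.004], [0.332, -0.943, 0.001], [0.004, -0.0, -1.0]]
wrist_force: [0.1, 0.1, 0.8]
opening: 0.0004
finger_force: 0.0
```

Run:
```python
from h import *
save("side","c5",(120,130,270,280),4)
```

```text
(no output)
```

View pics/c5.png

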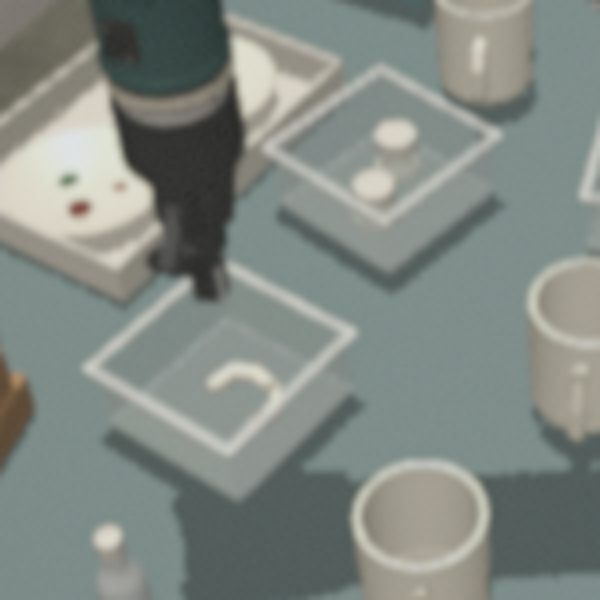

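The fingertips at (210,297) are about 3–4 cm above the middle of the mouth, (222,352), of the tub with the C-shaped handle, and nothing is touched. I'll hold there.

>>> play_rows --series "0 0 0 0; 0 0 0 0; 0 0 0 0; 0 0 0 0; 0 0 0 0"

```text
t: 10.15
eef_pos: [0.6506, 0.2162, 0.0895]
ee_rot: [[0.943, 0.332, -0.0], [0.332, -0.943, -0.0], [-0.0, 0.0, -1.0]]
wrist_force: [0.1, 0.6, -0.3]
opening: 0.0
finger_force: 0.0
```

>>> play_rows --series "0 0 0 0; 0 0 0 0; 0 0 0 0; 0 0 0 0; 0 0 0 0"

```text
t: 10.65
eef_pos: [0.6506, 0.2163, 0.0895]
ee_rot: [[0.943, 0.332, -0.0], [0.332, -0.943, -0.0], [-0.0, 0.0, -1.0]]
wrist_force: [-0.8, -0.9, -0.1]
opening: 0.0001
finger_force: 0.0
```

>>> play_rows --series "0 0 0 0; 0 0 0 0; 0 0 0 0; 0 0 0 0; 0 0 0 0"

```text
t: 11.15
eef_pos: [0.6506, 0.2162, 0.0895]
ee_rot: [[0.943, 0.332, -0.0], [0.332, -0.943, -0.0], [-0.0, 0.0, -1.0]]
wrist_force: [0.7, 0.7, -0.8]
opening: -0.0001
finger_force: 0.0
```

>>> play_rows --series "0 0 0 0; 0 0 0 0; 0 0 0 0; 0 0 0 0; 0 0 0 0"

```text
t: 11.65
eef_pos: [0.6506, 0.2163, 0.0895]
ee_rot: [[0.943, 0.332, -0.0], [0.332, -0.943, -0.0], [-0.0, 0.0, -1.0]]
wrist_force: [0.1, 0.7, -0.1]
opening: -0.0
finger_force: 0.0
```

>>> play_rows --series "0 0 0 0; 0 0 0 0; 0 0 0 0; 0 0 0 0; 0 0 0 0"

```text
t: 12.15
eef_pos: [0.6506, 0.2162, 0.0896]
ee_rot: [[0.943, 0.332, 0.0], [0.332, -0.943, -0.0], [0.0, 0.0, -1.0]]
wrist_force: [-0.4, 0.4, -0.6]
opening: 0.0003
finger_force: 0.0
```

>>> play_rows --series "0 0 0 0; 0 0 0 0; 0 0 0 0; 0 0 0 0; 0 0 0 0"

```text
t: 12.65
eef_pos: [0.6506, 0.2163, 0.0896]
ee_rot: [[0.943, 0.332, -0.0], [0.332, -0.943, -0.0], [-0.0, 0.0, -1.0]]
wrist_force: [-0.3, -0.7, -0.4]
opening: 0.0002
finger_force: 0.0
```

```bash
python3 -c "
from rig import *
print(get_state()['eef_pos'],job_done())"
```

```text
the job is handed in; nothing more can be done
[0.65059996 0.21629862 0.08956019] None
```

I pointed at the handleless mug for about 2.5 s, then at the tub holding the broken-off handle for about 3 s, and handed the job in at about 12.7 s still pointing there, with no sign of contact; no verdict came back.

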